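# Press an end rail home with a bar clamp, then release it

## Robot

A 6-joint arm with a two-finger parallel gripper is mounted at the origin on the work surface. World frame = base frame: x ahead of the robot, y to its left, z up, the work surface at z = 0. Lengths are in mm, angles in rad, forces in N, time in s.
With the tool pointing down it reaches from about 350 to 975 mm from the base axis. Payload 7.1 kg.
Tool frame: the origin (TCP) lies midway between the tips of the shut fingers; the grasp point (between the pads) lies ctrl.grip_point_offset behind it (ctrl.grip_point_offset is the distance from the TCP to the grasp point, in mm); z points along the fingers, y is the line along which they close (so a half turn about z gives the same grasp; the last joint's range is limited). The gripper opens to 88 mm and grips with 3 to 60 N. Pads are 20 mm wide; open, the fingers measure 115 mm over their backs; the gripper's body (75 mm by 178 mm) begins 61 mm behind the grasp point.
Start: joints at [-0.019, 0.423, 1.63, -0, 1.089, -0.019], TCP at [624.984, 0.026, 197.975] pointing down, gripper open.
Joint ranges: [-3, 3], [-0.9, 2.11], [0.09, 2.58], [-1.31, 4.45], [0.11, 2.69], [-2.54, 2.54]. Speed limits (rad/s): [2.39, 2.39, 3.01, 3.14, 3.14, 3.14].

## Interface

Orientations are given as a rotation vector (axis times angle).
In Python, from workcell import ctrl, get_image, close_job, finder gives the robot as it stands.
- The arm moves only by the tool servo_tool, never from a script. Its argument "deltas" is a list of rows, each a list of 2 entries, a list of its own where there are three numbers: the shift along the tool's x, y, z in mm, then the turn, a rotation vector about the tool's x, y, z in rad. A call has 1 to 5 rows; each row is the pose to reach, as a shift and turn from the pose commanded when the call began, along the tool's axes at that moment; what a row does not reach only later rows make up. A row lasts 1/12 s, in which the tool goes at most 41.7 mm and 7.16 degrees, less where a joint would pass 70% of its speed; a pose out of reach is approached as far as the arm can. A call with a gripper value outside its range is refused whole. "grip" is the closure, from -1 (fully open) to 1 (shut), so that 0 is half open, set as the call begins (left out, the last holds). The fingers move at their own pace and stop on an object; the grip force is fixed at half the most. Time passes only in rows, so rows that repeat a pose let the fingers close. It gives the time, the measured TCP pose, the force, the opening and the grip force at its end, in the units of the state.
- ctrl.get_obs(): the state, without advancing time (a new reading comes with each control period).
- get_image(name): name is "scene" or "side" or "wrist"; returns a dict with "frame" (420x560x3 uint8, blue, green, red), "depth" (420x560 float32, mm along the optical axis (not along the pixel's ray), 0 where there is no reading), "K" (3x3 intrinsics, pixels), "pose" (4x4, takes a point from camera to world coordinates). Camera axes: x right, y down, z forward; pixel columns grow to the right and rows downward; lengths in mm; the calibration is good to about 2 mm. A picture is of the moment at which its call begins.
- close_job(): hands the job in; it is judged then, once.
Trained networks look in a picture, given as the dict that the camera call returned (one of the last four; its "shot" number tells which), for a name from the list of things; names that differ only in an ending like _2 or _b are one class to them, and where a whole thing is asked for, a point or a joint stands for the part that bears it (a point fixed in the world has none). Each returns a list of dicts, best first, with "score" (0 to 1); they miss things now and then, are a little off and sometimes report something else, mostly with a low value. They report only what shows in the picture. A call takes as long as a camera call.
- finder.search_frame(query, picture): "rect" ([centre column, centre row, width, height] as shares, 0 to 1, of the picture: columns of its width, rows of its height, round what is visible of it).
- finder.silhouettes(query, picture): "mask" (420x560 bool, what is visible of it) and "rect" ([centre column, centre row, width, height] as shares, 0 to 1, of the picture: columns of its width, rows of its height, round what is visible of it).
The state is a dict: "t": time; "qpos": joint angles; "qvel": joint speeds; "joint_torque": joint torques, N m; "ee_pos": TCP position; "orientation": TCP orientation; "ft_force": force on the tool from outside, world axes, zero at the start; "moment": the same for the moment, N m; "width": finger opening in mm; "grasp_force": force on a finger pad.
Only numpy, scipy, OpenCV 4.12 (cv2) and the standard library are available. Lean on these libraries where they do the work, as an engineer would, in place of code of your own. Each camera call takes 0.05 s, during which the arm holds its last target. There are 200 camera calls.

## Task

Close the black plastic frame with the bench-mounted bar clamp: squeeze and let go of the clamp's sprung trigger, stroke by stroke, until its jaw has pushed the loose end rail fully home against the frame and presses it there firmly, but stop squeezing as soon as the trigger turns clearly stiff, since overtightening cracks the plastic. Then press the release tab down so that the jaw springs all the way back, leaving the rail home. Work the clamp by its trigger and tab only: do not touch the rail, the bar or the jaw, and leave the things lying around where they are.

Things in the scene. Friction and masses are not known exactly. Their poses are not given: they have to be found in the camera images.
- station: Bar clamp on a fixed aluminium base plate 160 x 420 x 12 mm. Origin under the plate on its long mid-line; z up; the steel bar (8 wide, 20 high, z 90 to 110 mm) runs along y and the jaw closes towards +y. Black housing, 36 wide, y 71 to 216 mm, top at z 120 mm. On top of it, centred on x = 0, stand along +y: trigger, handle, release tab.
- handle_mid (a point): Middle of the fixed upright black handle, 28 mm (x) by 16 mm (y), rising from the housing to z 183 mm; this point is at y 143, z 165 mm in the station's frame. Its back face, away from the trigger, is at y 151 mm.
- trigger_pad (a point): Centre of the round cross bar (18 mm diameter, 28 mm along x) near the top of the black trigger; at rest at y 103, z 164 mm in the station's frame, 40 mm from the handle's middle. Trigger and handle together are 57 mm wide at rest, 37 mm fully squeezed. The handle is fixed: only the cross bar moves, towards it. It can be squeezed against the handle or pushed towards it.
- trigger (a joint): Trigger angle: 0 at rest, grows as squeezed towards the handle, stop at 0.40 rad (20 mm at the cross bar, pivot 50 mm below it); springs back. A full stroke draws the jaw 12 mm; the ratchet keeps it, less up to 2 mm. Force on the cross bar: 4 to 14 N while the jaw walks; once the rail is home it climbs about 3 N per mm. Stop at 18 to 22 N (jaw 14 to 25 N); about 27 N (jaw 30 N) cracks the rail.
- bar (a joint): Travel of the bar and jaw towards the rail (+y) in m: 0 = fully open (the start). A spring pulls it back to 0 while the release tab is held down. The pad meets the rail, when that is home, at 0.018 to 0.034.
- pad: Rubber-faced jaw pad, 36 mm (x), 20 mm high, 8 mm thick, sprung (8 N per mm) on the jaw arm that hangs from the bar's -y end. Its origin is the station's origin carried along by the bar, not a point on the pad. Firmly pressed means 10 N or more on the rail; over 30 N cracks it.
- pad_face (a point): Middle of the pad's pressing face, 30 mm above the bench.
- end_rail: Loose end rail of the frame: black plastic bar 124 mm (x) by 14 mm (y) by 22 mm high lying across the frame's open end, held on two steel dowels along which it slides stiffly (4 N). Origin at its centre, 29 mm above the bench. Starts 6 to 14 mm short of home, and goes home towards +y.
- rail_seat (a point): Fixed point of the frame on which the end rail's origin lies when the rail is fully home.
- tab_top (a point): Top centre of the steel release tab, 26 mm (x) by 24 mm (y), on the housing behind the handle (y = 197 mm in the station's frame, 46 mm from the handle's back face); its top is 140 mm above the bench at rest.
- tab (a joint): Release tab: 0 at rest (up to 1.5 mm of play), grows as it is pressed down, stop at 0.008 m; springs back. 3 N to start, 7 N fully down, up to 6 N more to start while the clamp is tight. Press it right down and hold it there about a second while the jaw springs open.
- clip_jar: Bystander: small clear jar with a white cap, 44 mm diameter, 60 mm high. Origin under its centre.
- driver: Bystander: screwdriver lying on the bench.
- parts_tray: Bystander: small clear open tray, 120 x 160 x 40 mm. Origin under its centre.
- spare_rail: Bystander: short black spare rail with a pin at each end, 130 x 14 x 22 mm. Origin under its centre.

How it is judged:
By the outcome, as a careful person would: the job done as asked, in the order asked, and still so for the second after the job is handed in, with the robot touching nothing.
It also fails if it takes over 61 s, if anything falls off the work surface, if the arm or the gripper's body presses on something with over 40 N, if the wrist force passes 120 N, or if a joint passes its speed limit or range.

## Working session

There is one attempt and no reset: what is moved stays moved. The work goes in short steps, Python scripts to look and compute and a tool call to move; the robot and the scene stay as the last step left them, time stands still between calls to the robot, and variables do not carry over. Pictures are saved under pics/ and viewed, at most 10 in all, crops included, and the job is handed in when it is done.

Besides the shell and the picture viewer there is one more tool, called after "Call:" by a JSON object that holds its "method" and its "body". servo_tool: Moves the arm, as the interface text tells. Its arguments: {"type":"object","properties":{"deltas":{"type":"array","items":{"type":"array"}},"grip":{"type":"number"}},"required":["deltas"]}

```bash
mkdir -p pics
cat > h.py <<'E'
import numpy as np, cv2
from workcell import ctrl, get_image, close_job, finder
def world(p,u,v,z=None):
    K,T=p["K"],p["pose"]
    d=p["depth"][int(v),int(u)] if z is None else z
    c=np.array([(u-K[0,2])/K[0,0]*d,(v-K[1,2])/K[1,1]*d,d,1]);return (T@c)[:3]
def cloud(p,m):
    m=m&(p["depth"]>0);v,u=np.nonzero(m);d=p["depth"][v,u];K=p["K"]
    c=np.stack([(u-K[0,2])/K[0,0]*d,(v-K[1,2])/K[1,1]*d,d,np.ones_like(d)])
    return (p["pose"]@c)[:3].T
E
python3 - <<'E'
from h import *
np.set_printoptions(precision=1,suppress=True)
print(ctrl.get_obs(),ctrl.grip_point_offset)
for n in("scene","side"):
    p=get_image(n);cv2.imwrite(f"pics/{n}0.png",p["frame"]);print(n,p["pose"][:3,3])
    for q in("handle_mid","trigger_pad","tab_top","end_rail","pad","station"):
        for r in finder.silhouettes(q,p)[:2]:
            c=cloud(p,r["mask"]);print(q,round(r["score"],2),np.array(r["rect"])*[560,420,560,420],np.median(c,0),np.percentile(c,2,axis=0),np.percentile(c,98,axis=0))
E
```

```text
{'t': 0.0, 'qpos': array([-0. ,  0.4,  1.6, -0. ,  1.1, -0. ]), 'qvel': array([ 0.,  0., -0., -0.,  0.,  0.]), 'joint_torque': array([  0. , -54.5, -27.4,   0.1,   0. ,  -0. ]), 'ee_pos': array([624.4,   0. , 197.2]), 'orientation': array([-2.2, -2.2,  0. ]), 'ft_force': array([-0.6,  0.8, -0.8]), 'moment': array([ 0., -0.,  0.]), 'grasp_force': 0.0, 'width': 87.97996084357403} 18.700000000000003
scene [949.6 426.2 969. ]
handle_mid 0.89 [311.3 252.7 141.6 124.2] [538.2 124.1  18.6] [ 442.1 -169.8    4. ] [614.5 214.3 176.9]
trigger_pad 0.51 [339.4 241.9  14.8  19.8] [522.8 102.5 164.1] [506.5  85.2 120. ] [534.7 107.9 177.6]
tab_top 0.64 [367.  267.2   9.4  10.1] [514.6 190.9 140.5] [502.8 180.1 138. ] [525.3 200.8 143.1]
tab_top 0.18 [299.2 239.   67.   64.6] [546.6 -23.   26.3] [ 471.4 -108.8   15.3] [597.9  55.1  44.2]
end_rail 0.64 [280.  218.2  27.6  25.3] [ 545.5 -103.6   39.1] [ 489.5 -114.8   20.6] [590.1 -73.7  99.9]
pad 0.61 [275.9 213.1   6.5   6.5] [ 537.  -135.5   35.7] [ 524.1 -139.1   25.1] [ 547.8 -133.7   41.9]
station 0.8 [312.  253.2 145.5 123.2] [538.7 117.9  17.
[... 199 characters left out ...]
.8 273.4 103.1 134.2] [508.4 146.3  15.9] [ 443.5 -188.     6.7] [598.5 217.4 174.3]
trigger_pad 0.7 [277.  245.7  17.8  26.6] [516.  103.3 167.3] [ 508.4 -157.4    1.3] [634.7 131.1 181.7]
tab_top 0.58 [262.8 272.2  10.1  12.7] [514.8 194.3 140.3] [503.3 181.3 122.4] [527.4 204.4 142.7]
end_rail 0.84 [305.3 243.5  31.3  15.2] [ 516.8 -104.2   36. ] [ 477.8 -115.6   19.9] [552.3 -95.   43.1]
end_rail 0.72 [276.9 247.   18.7  21.6] [515.5 103.4 167.5] [508.8  91.1 123.8] [535.6 108.  177.3]
pad 0.47 [300.6 233.7  11.6   1.1] [ 538.8 -134.    36.4] [ 526.4 -137.8   30.6] [ 552.4 -129.9   43.2]
station 0.73 [280.6 270.4 101.2 131.1] [508.1 145.9  15.6] [ 442.7 -188.1    4.5] [600.4 217.6 174.2]
```

View pics/scene0.png

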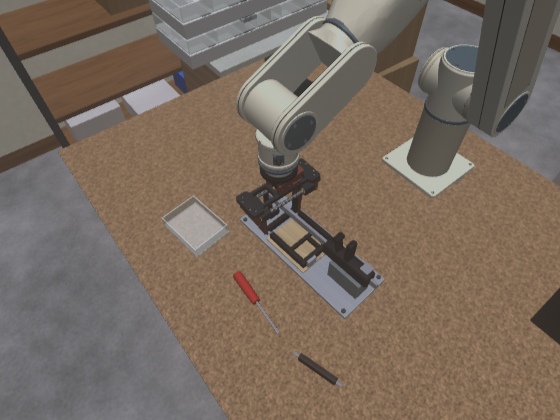

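Run:
```python
from h import *
np.set_printoptions(precision=1,suppress=True)
p=get_image("wrist");cv2.imwrite("pics/w0.png",p["frame"])
for q in("handle_mid","trigger_pad","tab_top"):
    for r in finder.silhouettes(q,p)[:2]:
        c=cloud(p,r["mask"]);print(q,round(r["score"],2),np.array(r["rect"])*[560,420,560,420],np.median(c,0),np.percentile(c,2,axis=0),np.percentile(c,98,axis=0))
# slices by height from all cameras near the clamp
for n in("scene","side","wrist"):
    p=get_image(n);c=cloud(p,p["depth"]>0)
    c=c[(abs(c[:,0]-520)<60)&(c[:,1]>40)&(c[:,1]<230)]
    for lo,hi,l in((180,187,"handletop"),(136,144,"tabtop"),(160,178,"bar"),(116,124,"housing")):
        s=c[(c[:,2]>lo)&(c[:,2]<hi)]
        if l=="bar": s=s[s[:,1]<122]
        if l=="tabtop": s=s[s[:,1]>165]
        if len(s)>5:print(n,l,len(s),s.mean(0),s.min(0),s.max(0),np.degrees(cv2.minAreaRect(s[:,:2].astype(np.float32))[2]*np.pi/180))
```

```text
handle_mid 0.65 [168.6 186.4 214.4 371.3] [539.2  92.6  18.4] [ 447.9 -162.9   10.7] [611.1 169.  175.3]
trigger_pad 0.74 [208.  294.3  29.6  16.7] [ 541.6 -133.8   37.1] [ 526.1 -139.6   23.9] [ 557.1 -131.7   41.4]
trigger_pad 0.62 [114.6  67.6  70.5  35.8] [526.2  98.3 171.1] [508.9  89.7 126.5] [536.1 108.2 176.8]
scene handletop 59 [519.8 136.8 183. ] [505.1  96.  180.1] [532.1 145.2 185.6] 89.62769317626953
scene tabtop 102 [514.3 191.1 140.5] [499.1 177.9 136.9] [526.9 203.4 143.4] 6.5036540031433105
scene bar 90 [523.2  99.  170.7] [505.3  88.1 161.1] [535.7 106.  177.7] 1.3135524988174438
scene housing 482 [522.4 142.3 120. ] [497.4  65.4 116. ] [540.6 209.6 124. ] 4.1534199714660645
side handletop 54 [519.1 140.6 183.1] [506.5 132.4 180.1] [531.2 147.6 186.1] 2.903623104095459
side tabtop 105 [514.8 194.  140.3] [502.1 179.3 136.1] [528.9 204.9 143.1] 5.829706668853759
side bar 101 [520.5 101.5 170.9] [507.8  88.5 160.5] [535.9 108.7 177.8] 15.437445640563967
side housing 339 [511.7 161.1 120.1] [496.5  67.8 116. ] [534.1 213.7 123.9] 4.342465877532959
wrist handletop 51 [514.4 130.4 180.8] [507.9 129.5 180. ] [526.3 131.  182.8] 0.12748321890830994
wrist bar 1651 [524.4  97.6 171.3] [507.9  88.6 160.1] [536.7 107.7 177.7] 4.283067226409912
wrist housing 3738 [525.2 102.3 119.8] [502.8  66.5 116. ] [541.4 148.4 124. ] 4.217948913574219
```

The scene view shows the clamp at about (310,255): trigger and handle at (340,242), tab at (367,267). The tray, driver and spare rail lie clear of it. I'll shut the fingers and move to just before the trigger.

Call:
{"method": "servo_tool", "body": {"deltas": [[[20,-33,0],[0,0,-0.03]],[[42,-66,0],[0,0,-0.073]],[[63,-100,0],[0,0,-0.073]],[[63,-100,0],[0,0,-0.073]],[[63,-100,0],[0,0,-0.073]]], "grip": 1}}

```text
t: 1.47
ee_pos: [523.7, 63.9, 198.3]
orientation: [2.137, 2.303, -0.0]
ft_force: [0.3, 0.1, 1.2]
width: 58.1
grasp_force: 0.0
```

Call:
{"method": "servo_tool", "body": {"deltas": [[[0,0,0],[0,0,0]],[[0,0,10],[0,0,0]],[[0,0,22],[0,0,0]],[[0,0,34],[0,0,0]],[[0,0,45],[0,0,0]]]}}

```text
t: 1.88
ee_pos: [525.8, 62.4, 151.6]
orientation: [2.14, 2.3, -0.0]
ft_force: [1.0, 0.3, 0.5]
width: 24.5
grasp_force: 0.0
```

Call:
{"method": "servo_tool", "body": {"deltas": [[[0,0,0],[0,0,0]],[[0,0,0],[0,0,0]],[[0,0,0],[0,0,0]]]}}

```text
t: 2.13
ee_pos: [525.5, 62.8, 153.0]
orientation: [2.139, 2.3, 0.0]
ft_force: [0.0, -0.4, 0.4]
width: 4.5
grasp_force: 0.0
```

Run:
```python
from h import *
np.set_printoptions(precision=1,suppress=True)
p=get_image("side");f=p["frame"][170:330,180:380];cv2.imwrite("pics/s1.png",cv2.resize(f,(750,600),interpolation=cv2.INTER_CUBIC))
for q in("clip_jar","end_rail","pad"):
    for r in finder.silhouettes(q,p)[:2]:
        c=cloud(p,r["mask"]);print(q,round(r["score"],2),np.array(r["rect"])*[560,420,560,420],np.median(c,0))
print(ctrl.get_obs())
```

```text
clip_jar 0.7 [375.4 205.   12.7  24.7] [ 369.  -381.4   38.5]
clip_jar 0.49 [246.1 209.9  53.1  37. ] [ 747.6 -250.6   14.7]
end_rail 0.52 [301.7 244.8  37.3  12.4] [ 519.7 -104.3   35.4]
pad 0.53 [300.4 236.   11.    1.6] [ 540.9 -134.8   36.6]
{'t': 2.3333, 'qpos': array([ 0.1,  0.3,  1.9, -0. ,  0.9,  0. ]), 'qvel': array([ 0., -0.,  0.,  0., -0.,  0.]), 'joint_torque': array([ -0. , -45.6, -23.6,   0.1,   0. ,  -0. ]), 'ee_pos': array([525.5,  63. , 153.6]), 'orientation': array([2.1, 2.3, 0. ]), 'ft_force': array([ 0.7,  0.1, -1. ]), 'moment': array([ 0., -0., -0.]), 'grasp_force': 0.0, 'width': 0.5929618698565073}
```

View pics/s1.png

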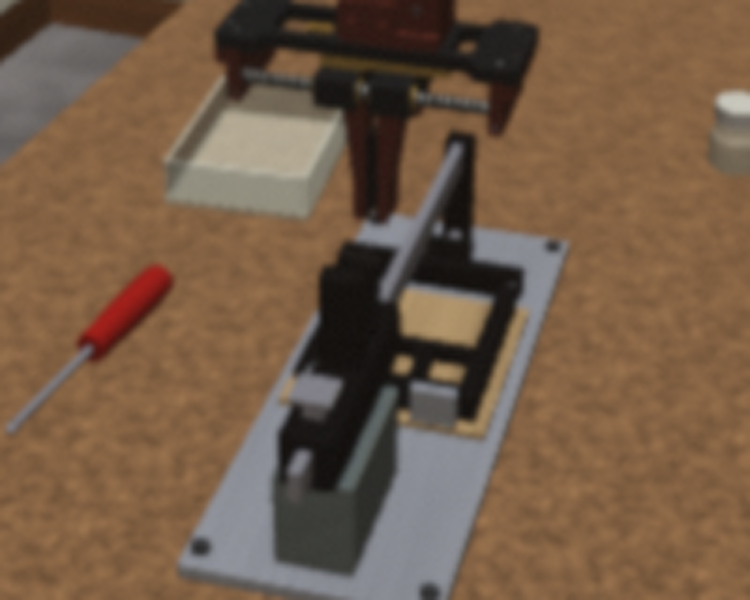

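The side view shows the shut fingers at (375,200), in front of the trigger and over the bar, with nothing in the way. I'll start the first stroke.

Call:
{"method": "servo_tool", "body": {"deltas": [[[5,-1,0],[0,0,0]],[[10,-1,0],[0,0,0]],[[14,-1,0],[0,0,0]],[[18,-1,0],[0,0,0]],[[20,-1,0],[0,0,0]]]}}

```text
t: 2.75
ee_pos: [522.5, 83.7, 153.1]
orientation: [2.138, 2.302, 0.0]
ft_force: [1.1, 0.7, 0.5]
width: 0.3
grasp_force: 0.0
```

Call:
{"method": "servo_tool", "body": {"deltas": [[[2,0,0],[0,0,0]],[[4,0,0],[0,0,0]],[[6,0,0],[0,0,0]],[[7,0,0],[0,0,0]],[[7,0,0],[0,0,0]]]}}

```text
t: 3.17
ee_pos: [522.0, 90.1, 152.9]
orientation: [-2.139, -2.301, 0.0]
ft_force: [0.6, -0.4, 0.5]
width: 0.5
grasp_force: 0.0
```

Run:
```python
from h import *
p=get_image("scene");f=p["frame"][190:310,260:420];a=cv2.resize(f,(800,600),interpolation=cv2.INTER_CUBIC)
cv2.imwrite("pics/s2.png",a)
w=get_image("wrist");cv2.imwrite("pics/w2.png",w["frame"])
```

```text
(no output)
```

View pics/s2.png

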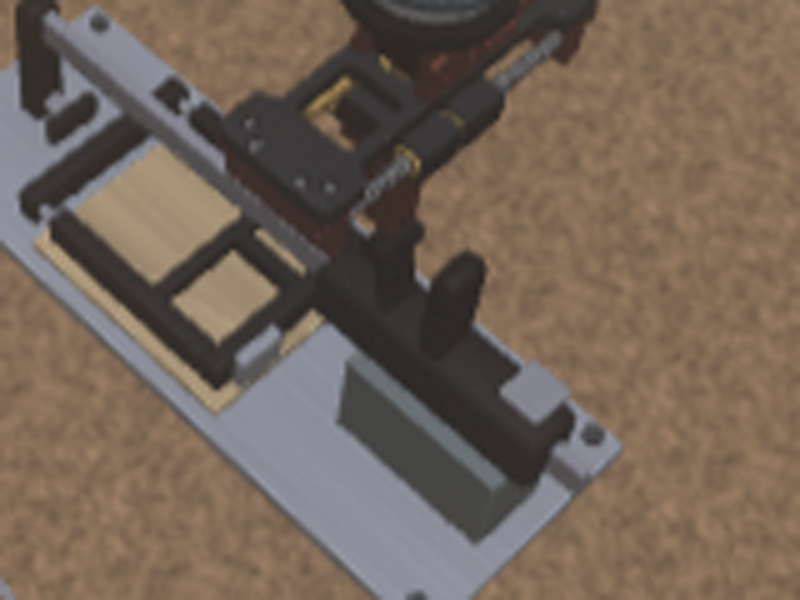

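View pics/w2.png

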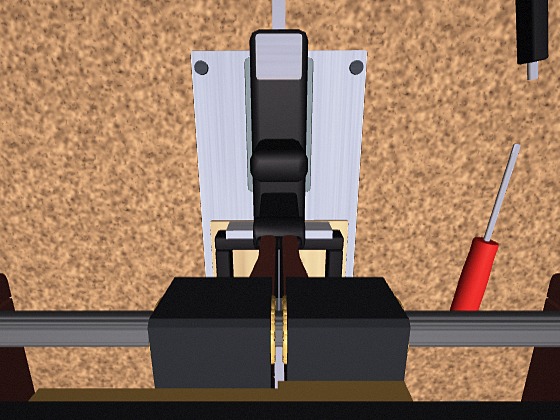

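Both views show the fingertips right at the cross bar, centred on it but not yet loaded: scene crop (395,220), wrist (280,240). I'll keep pushing.

Call:
{"method": "servo_tool", "body": {"deltas": [[[1,0,0],[0,0,0]],[[2,0,0],[0,0,0]],[[3,0,0],[0,0,0]],[[4,0,0],[0,0,0]],[[5,0,0],[0,0,0]]]}}

```text
t: 3.68
ee_pos: [521.6, 95.0, 153.0]
orientation: [2.139, 2.301, 0.0]
ft_force: [-0.3, -0.3, -0.0]
width: 0.7
grasp_force: 0.0
```

Call:
{"method": "servo_tool", "body": {"deltas": [[[1,0,0],[0,0,0]],[[2,0,0],[0,0,0]],[[3,0,0],[0,0,0]],[[4,0,0],[0,0,0]],[[5,0,0],[0,0,0]]]}}

```text
t: 4.1
ee_pos: [521.3, 100.0, 153.0]
orientation: [-2.139, -2.301, -0.0]
ft_force: [-0.4, 0.6, 0.2]
width: 0.4
grasp_force: 0.0
```

Run:
```python
from h import *
np.set_printoptions(precision=1,suppress=True)
p=get_image("scene");f=p["frame"][200:290,300:420]
g=get_image("side")
print(ctrl.get_obs()["joint_torque"],ctrl.get_obs()["ft_force"])
for n,p_ in(("scene",p),("side",g)):
    for q in ("trigger_pad",):
        for r in finder.silhouettes(q,p_)[:2]:
            c=cloud(p_,r["mask"]);print(n,round(r["score"],2),np.median(c,0),np.percentile(c,2,axis=0),np.percentile(c,98,axis=0))
    c=cloud(p_,p_["depth"]>0);c=c[(abs(c[:,0]-520)<30)&(c[:,1]>50)&(c[:,1]<160)&(c[:,2]>125)&(c[:,2]<200)]
    for z in range(125,200,8):
        s=c[(c[:,2]>=z)&(c[:,2]<z+8)]; 
        if len(s): print(z,len(s),np.sort(s[:,1])[::max(1,len(s)//10)],s[:,0].min(),s[:,0].max())
a=np.hstack([cv2.resize(f,(400,300),interpolation=cv2.INTER_CUBIC),cv2.resize(g["frame"][200:290,220:340],(400,300),interpolation=cv2.INTER_CUBIC)])
cv2.imwrite("pics/s3.png",cv2.convertScaleAbs(a,alpha=2.2))
```

```text
[  0.1 -46.  -23.6   0.1   0.    0. ] [ 0.7 -0.1 -0. ]
scene 0.5 [528.2 103.7 149.1] [510.   92.6 122.3] [534.6 108.9 182.7]
125 37 [103.1 105.1 105.8 106.1 106.5 107.2 108.  138.4 141.4 142.9 144.2 144.7
 157.6] 504.25480848585306 531.8742703966054
133 35 [101.  103.3 104.3 104.9 106.2 106.5 132.5 136.3 139.6 143.4 143.9 144.7] 508.2944126627966 532.6419053342938
141 32 [100.4 103.  103.4 103.7 104.2 105.7 138.1 141.9 143.9 144.3 144.8] 510.29347145557927 532.8242913172867
149 29 [ 99.8 101.3 101.8 102.3 103.1 104.2 134.2 137.3 140.6 142.3 143.5 143.7
 144.1 144.4 145.1] 507.21143687812867 533.0952279536309
157 31 [ 94.3  98.1 103.7 106.4 134.3 138.6 142.5 143.4 144.1 144.5 145.4] 508.0005159858173 535.4099989293452
165 40 [ 88.8  95.8  98.9 102.8 104.2 105.4 106.5 137.9 143.1 144.3] 506.68176644016427 534.7669130632648
173 42 [ 92.3  95.9 100.5 110.5 131.6 136.  140.7 142.7 143.4 144.6 145.2] 508.6248684411671 534.016178353711
181 68 [ 96.2 103.9 109.9 130.8 132.9 134.2 136.2 137.5 139.2 140.1 141.7 144. ] 505.6929492636318 530.7758650763167
189 18 [ 97.6  99.4 100.8 101.2 103.7 10
[... 652 characters left out ...]
7 49 [ 91.1  99.1 104.8 139.  142.5 143.5 144.3 145.1 145.5 145.7 146.3 146.8
 148.8] 505.8173082066152 531.8510484675231
165 94 [ 91.5 101.6 104.2 105.  105.8 106.9 137.4 143.7 145.4 145.9 147.6] 505.8513476781716 535.1159185073122
173 61 [ 94.1  99.3 109.5 136.6 142.6 143.7 144.7 145.2 145.5 146.5 147.4] 505.0895751511814 536.0708331109325
181 86 [ 89.9 107.3 110.5 111.7 113.7 134.7 137.5 141.1 142.2 143.7 145.2] 506.23261216914585 531.7543863666301
189 32 [ 89.8  92.8 105.8 108.2 109.  109.9 110.1 110.7 111.2 111.9 113.3] 512.620187000135 530.6300923781077
197 15 [ 99.3 101.2 105.9 108.5 108.7 109.1 109.2 110.7 110.9 111.3 111.6 111.7
 111.8 112.3 115. ] 512.7519593773886 530.302603718353
```

View pics/s3.png

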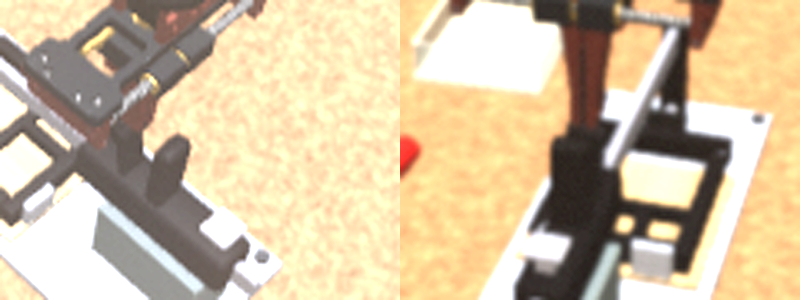

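The views show the fingers at the cross bar's position with the bar not moved, so the fingertips may stand higher than assumed. I'll check the fingertip height.

Run:
```python
from h import *
np.set_printoptions(precision=1,suppress=True)
def proj(p,w):
    c=np.linalg.inv(p["pose"])@np.append(w,1);k=p["K"]@c[:3];return k[:2]/k[2]
o=ctrl.get_obs();g=get_image("side");s=get_image("scene");w=get_image("wrist")
for P in(g,s,w): print("tcp",proj(P,o["ee_pos"]),"hand",proj(P,[519.5,139,183]),"bar",proj(P,[522,98.5,173]))
t=np.array([525.5,63,153.6]);print("s1 tip",(proj(g,t)-[180,170])*3.75)
cv2.imwrite("pics/w3.png",cv2.convertScaleAbs(w["frame"],alpha=2))
for P,n in((w,"w"),(s,"s"),(g,"g")):
    c=cloud(P,P["depth"]>0);c=c[(abs(c[:,0]-521)<40)&(c[:,1]>75)&(c[:,1]<122)&(c[:,2]>125)]
    for lo in range(125,215,8):
        q=c[(c[:,2]>=lo)&(c[:,2]<lo+8)]
        if len(q): print(n,lo,len(q),np.percentile(q[:,:2],[2,50,98],axis=0).ravel())
```

```text
tcp [276.6 244.4] hand [271.  242.2] bar [276.6 236.4]
tcp [338.1 240.9] hand [351.7 244.6] bar [338.4 236.2]
tcp [278.  238.4] hand [280.1 185.4] bar [279.1 254.7]
s1 tip [376.8 245.8]
w 125 207 [509.9 106.6 520.7 108.4 532.4 109.9]
w 133 246 [510.  104.7 521.1 106.7 532.3 108.4]
w 141 262 [509.9 103.4 521.5 105.1 532.6 106.8]
w 149 132 [510.6 102.9 521.6 104.  532.4 105.1]
w 157 98 [508.  105.5 520.8 106.8 534.3 107.9]
w 165 298 [507.8  93.8 522.5 104.1 535.6 107.8]
w 173 117 [508.7  96.3 521.6 110.5 534.4 112.6]
w 181 238 [512.  107.9 520.8 111.6 529.4 112.7]
w 189 253 [512.1 110.1 521.1 111.7 529.4 112.8]
w 197 374 [512.1  92.2 521.5 111.4 529.4 112.8]
w 205 375 [511.3 110.1 520.2 111.7 530.2 112.8]
w 213 474 [510.2 110.  521.5 111.8 531.3 112.9]
s 125 17 [509.7 103.4 525.3 106.9 534.1 115.2]
s 133 17 [510.4 102.1 521.9 105.2 532.1 106.5]
s 141 22 [510.1 100.8 524.1 103.5 532.  105.5]
s 149 8 [509.8 100.2 518.  101.6 532.2 102.5]
s 157 10 [521.7  94.1 533.3 101.2 534.8 105.5]
s 165 25 [515.8  90.2 530.3 102.5 535.3 105.2]
s 173 14 [523.2  94.7 529.5  99.  534.1 110.7]
s 181 16 [513.6  96.1 528.1 108.4 530.5 111.2]
s 189 23 [511.4  99.9 527.6 109.4 530.  110.9]
s 197 12 [511.6 103.6 522.7 109.2 529.  110.9]
s 205 10 [514.8 106.1 525.9 110.5 529.2 111.2]
s 213 9 [516.9  99.2 528.4 109.5 532.1 110.9]
g 125 10 [510.1 104.6 512.5 107.4 514.9 110.3]
g 133 8 [511.  104.2 512.6 105.8 515.7 108.9]
g 141 13 [510.7 100.3 513.2 104.1 517.1 107.6]
g 149 16 [510.4  99.2 513.9 101.5 517.6 104.4]
g 157 11 [508.   92.2 509.7 103.9 516.1 107.4]
g 165 53 [508.6  92.5 519.6 103.9 535.5 108.8]
g 173 18 [510.6  95.  514.9 104.2 530.6 110.6]
g 181 35 [513.1  90.3 517.4 110.1 530.4 113. ]
g 189 33 [513.1  91.1 518.9 110.5 530.2 113.4]
g 197 35 [512.4  93.5 521.  110.7 529.7 113.7]
g 205 31 [512.1  97.1 518.8 110.1 530.1 113.1]
g 213 40 [510.9  91.7 520.  110.5 533.2 114.4]
```

View pics/w3.png

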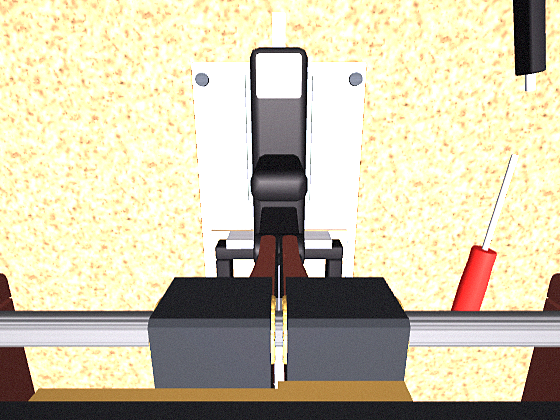

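The wrist view shows the finger tips at (280,240) standing on top of the cross bar without load. The tips sit about 20 mm higher than the TCP reading, so I'll back off and measure that.

Call:
{"method": "servo_tool", "body": {"deltas": [[[-12,0,0],[0,0,0]],[[-24,0,0],[0,0,0]],[[-36,0,0],[0,0,0]],[[-40,0,0],[0,0,0]],[[-40,0,0],[0,0,0]]]}}

```text
t: 4.87
ee_pos: [524.3, 58.3, 153.0]
orientation: [2.141, 2.299, -0.0]
ft_force: [0.1, 0.3, 0.1]
width: 0.4
grasp_force: 0.0
```

Run:
```python
from h import *
np.set_printoptions(precision=1,suppress=True)
o=ctrl.get_obs();print(o["ee_pos"],o["width"])
for n in("side","scene"):
    P=get_image(n);c=cloud(P,P["depth"]>0);c=c[(abs(c[:,0]-523)<25)&(c[:,1]>30)&(c[:,1]<82)&(c[:,2]>125)]
    for lo in range(125,205,4):
        q=c[(c[:,2]>=lo)&(c[:,2]<lo+4)]
        if len(q): print(n,lo,len(q),np.percentile(q[:,:2],[2,50,98],axis=0).ravel())
```

```text
[524.3  58.3 153. ] 0.4229165648304227
side 177 4 [520.1  68.1 527.3  68.9 531.6  69.6]
side 181 15 [515.4  54.6 524.7  70.1 533.3  71.8]
side 185 18 [516.1  48.1 522.4  69.  534.1  71.9]
side 189 18 [515.7  53.6 521.5  68.3 533.3  72.1]
side 193 14 [516.   47.7 521.8  67.7 533.2  71.4]
side 197 14 [516.4  53.6 525.5  68.3 533.4  72. ]
side 201 21 [515.8  54.2 525.5  69.  534.2  72.1]
scene 177 2 [526.1  63.3 528.3  66.1 530.6  68.9]
scene 181 10 [513.   51.1 531.2  67.4 532.9  70.5]
scene 185 12 [515.4  54.2 531.   66.  532.7  70.3]
scene 189 9 [520.1  53.9 531.   66.9 532.3  69.7]
scene 193 12 [514.1  55.2 526.7  67.9 532.3  69.9]
scene 197 8 [519.7  58.5 530.7  67.8 533.   70.3]
scene 201 8 [515.3  62.5 528.4  67.7 532.7  70.4]
```

Call:
{"method": "servo_tool", "body": {"deltas": [[[0,0,9],[0,0,0]],[[0,0,18],[0,0,0]],[[0,0,27],[0,0,0]],[[7,0,27],[0,0,0]],[[14,0,27],[0,0,0]]]}}

```text
t: 5.38
ee_pos: [522.3, 74.4, 124.8]
orientation: [-2.138, -2.299, 0.003]
ft_force: [0.4, 0.7, -1.1]
width: 0.5
grasp_force: 0.0
```

Call:
{"method": "servo_tool", "body": {"deltas": [[[2,0,0],[0,0,0]],[[4,0,0],[0,0,0]],[[6,0,0],[0,0,0]],[[8,0,0],[0,0,0]],[[10,0,0],[0,0,0]]]}}

```text
t: 5.8
ee_pos: [522.9, 82.5, 126.9]
orientation: [2.136, 2.3, -0.002]
ft_force: [-2.5, -12.7, 9.0]
width: 0.5
grasp_force: 6.5
```

Call:
{"method": "servo_tool", "body": {"deltas": [[[0,0,0],[0,0,0]]]}}

```text
t: 5.88
ee_pos: [523.0, 82.8, 127.0]
orientation: [2.136, 2.3, -0.001]
ft_force: [-1.2, -9.1, 5.4]
width: 0.6
grasp_force: 4.5
```

Run:
```python
from h import *
np.set_printoptions(precision=1,suppress=True)
o=ctrl.get_obs();print(o["ee_pos"],o["width"],o["ft_force"],o["moment"])
for n in("side","scene"):
    P=get_image(n)
    for r in finder.silhouettes("trigger_pad",P)[:1]+finder.silhouettes("pad",P)[:1]:
        c=cloud(P,r["mask"]);print(n,round(r["score"],2),np.median(c,0))
    c=cloud(P,P["depth"]>0);c=c[(abs(c[:,0]-523)<25)&(c[:,1]>60)&(c[:,1]<125)&(c[:,2]>125)]
    for lo in range(125,205,4):
        q=c[(c[:,2]>=lo)&(c[:,2]<lo+4)]
        if len(q): print(n,lo,len(q),np.percentile(q[:,:2],[2,50,98],axis=0).ravel())
    if n=="side":a=P["frame"][170:290,200:360];cv2.imwrite("pics/s4.png",cv2.convertScaleAbs(cv2.resize(a,(800,600),interpolation=cv2.INTER_CUBIC),alpha=2))
```

```text
[523.   82.8 127. ] 0.6102473960424958 [-1.2 -9.1  5.4] [-1.5  0.1  0. ]
side 0.58 [514.3 107.3 170.3]
side 0.15 [500.4 -21.3  27.4]
side 125 6 [510.6 106.  512.  107.9 514.6 111.1]
side 129 2 [512.8 107.4 513.6 108.3 514.4 109.2]
side 133 5 [509.7 106.9 512.8 107.4 514.  110. ]
side 137 5 [509.6 106.9 512.  109.6 514.4 109.8]
side 141 5 [510.7 105.1 512.9 107.2 515.9 109.8]
side 145 5 [510.3 105.1 513.7 107.  515.7 109. ]
side 149 4 [511.3 103.2 512.6 105.7 513.3 106.4]
side 153 4 [510.8 105.3 514.  106.6 515.7 109.4]
side 157 5 [510.4  70.  515.2 106.3 516.9 108.5]
side 161 10 [508.1  72.7 513.  107.5 516.4 111.8]
side 165 11 [507.9  74.3 511.4 107.7 525.9 111.6]
side 169 39 [508.3  72.9 519.6 108.5 535.4 112.7]
side 173 42 [508.7  82.8 521.7 104.  533.2 110.8]
side 177 30 [511.6  74.1 522.   95.6 532.  107.5]
side 181 12 [514.   86.5 521.7  93.1 532.6  95.8]
side 185 18 [513.4  79.5 519.9  93.2 529.7  95.9]
side 189 17 [512.8  82.1 523.1  93.8 533.7  96.4]
side 193 20 [512.2  78.2 522.   93.3 534.4  95.7]
side 197 21 [512.2  77.4 520.5  93.  534.   95.7]
side 201 17 [510.9  90.  5
[... 360 characters left out ...]
e 149 5 [510.9 106.2 518.1 106.8 531.4 107.3]
scene 153 5 [529.1  80.4 530.1  86.9 532.1 102.5]
scene 157 3 [530.   78.4 530.3  83.3 532.2  86.5]
scene 161 14 [520.6  81.2 532.1 102.8 534.6 110.6]
scene 165 26 [507.9  83.8 526.7 105.  534.4 111.3]
scene 169 29 [509.3  83.7 526.8 101.5 534.1 109.9]
scene 173 39 [507.9  89.8 520.5 102.8 533.4 108.3]
scene 177 15 [512.7  87.2 523.1 100.3 530.6 105.4]
scene 181 6 [516.6  91.1 526.2  93.  530.5  94.3]
scene 185 5 [524.   76.3 531.   90.8 533.7  94.3]
scene 189 4 [524.9  79.  529.7  93.7 532.5  94. ]
scene 193 6 [524.7  77.9 531.7  92.2 534.   94.1]
scene 197 2 [532.7  81.7 533.1  87.7 533.5  93.8]
scene 201 3 [530.7  81.5 533.9  84.7 534.   94.3]
```

View pics/s4.png

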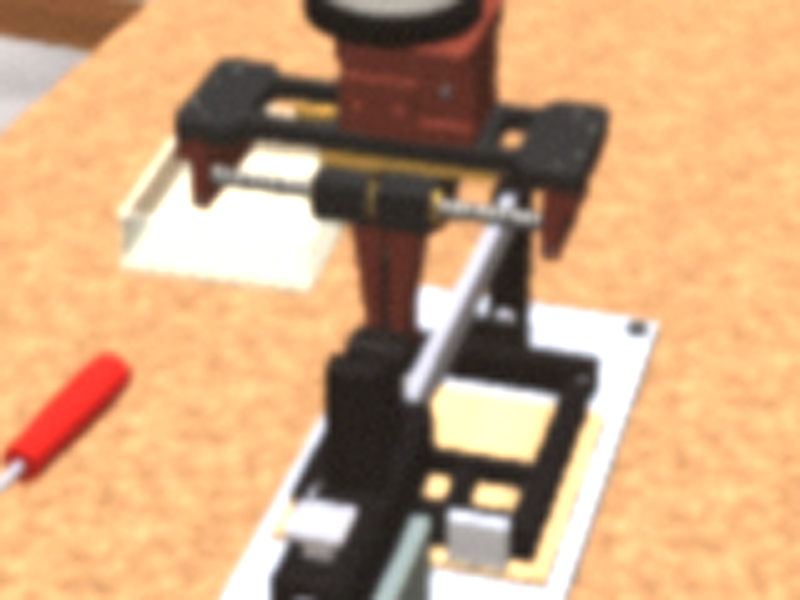

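The side view shows the fingers now against the front of the cross bar at about (390,330), with the trigger deflected a few mm. I'll continue the first stroke.

Call:
{"method": "servo_tool", "body": {"deltas": [[[3,0,0],[0,0,0]],[[6,0,0],[0,0,0]],[[9,0,0],[0,0,0]],[[11,0,0],[0,0,0]],[[12,0,0],[0,0,0]]]}}

```text
t: 6.6
ee_pos: [522.8, 94.5, 127.4]
orientation: [2.135, 2.299, -0.0]
ft_force: [-0.1, -10.6, 7.1]
width: 0.7
grasp_force: 5.1
```

Call:
{"method": "servo_tool", "body": {"deltas": [[[1,0,0],[0,0,0]],[[1,0,0],[0,0,0]]]}}

```text
t: 6.77
ee_pos: [522.8, 95.5, 127.4]
orientation: [2.135, 2.299, 0.0]
ft_force: [-0.0, -10.6, 7.4]
width: 0.5
grasp_force: 5.3
```

Call:
{"method": "servo_tool", "body": {"deltas": [[[-8,0,0],[0,0,0]],[[-16,0,0],[0,0,0]],[[-23,0,0],[0,0,0]],[[-23,0,5],[0,0,0]],[[-23,0,9],[0,0,0]]]}}

```text
t: 7.18
ee_pos: [523.2, 73.7, 116.7]
orientation: [-2.14, -2.3, -0.001]
ft_force: [0.5, 0.3, -0.0]
width: 0.6
grasp_force: 0.0
```

Call:
{"method": "servo_tool", "body": {"deltas": [[[0,0,0],[0,0,0]],[[4,0,0],[0,0,0]],[[8,0,0],[0,0,0]],[[10,0,0],[0,0,0]],[[12,0,0],[0,0,0]]]}}

```text
t: 7.6
ee_pos: [522.6, 85.1, 117.6]
orientation: [2.136, 2.301, -0.002]
ft_force: [-0.2, -8.0, 6.5]
width: 0.2
grasp_force: 4.5
```

```bash
cat > m.py <<'E'
from h import *
np.set_printoptions(precision=1,suppress=True)
P=get_image("scene")
for q in("pad","end_rail"):
    for r in finder.silhouettes(q,P)[:1]:
        c=cloud(P,r["mask"]);c=c[(c[:,2]<60)&(c[:,2]>15)];print(q,round(r["score"],2),np.median(c,0),np.percentile(c[:,1],[2,98]))
# jaw arm/pad & rail top heights along the station axis, near x 535
c=cloud(P,P["depth"]>0)
print("pad y",np.percentile(c[(abs(c[:,0]-537)<18)&(c[:,1]<-90)&(c[:,1]>-170)&(c[:,2]>34)&(c[:,2]<44)][:,1],[0,10,25,50,75,90,100]))
E
python3 m.py
```

```text
end_rail 0.6 [ 548.5 -105.1   38.9] [-125.   -95.5]
pad y [-155.2 -144.1 -128.  -120.8 -108.3 -103.1 -100.1]
```

Call:
{"method": "servo_tool", "body": {"deltas": [[[2,0,0],[0,0,0]],[[4,0,0],[0,0,0]],[[6,0,0],[0,0,0]]]}}

```text
t: 8.0
ee_pos: [522.4, 90.7, 117.8]
orientation: [2.135, 2.301, -0.002]
ft_force: [0.3, -8.8, 6.8]
width: 0.4
grasp_force: 4.6
```

Call:
{"method": "servo_tool", "body": {"deltas": [[[2,0,0],[0,0,0]],[[4,0,0],[0,0,0]],[[5,0,0],[0,0,0]]]}}

```text
t: 8.25
ee_pos: [522.4, 95.9, 117.9]
orientation: [2.135, 2.3, -0.001]
ft_force: [-0.3, -13.3, 6.6]
width: 0.1
grasp_force: 6.5
```

```bash
python3 m.py
```

```text
pad 0.57 [ 741.5 -250.5   32.1] [-337.7 -171.2]
end_rail 0.68 [ 554.2 -104.2   38.7] [-118.2  -97.7]
pad y [-151.6 -139.8 -124.8 -116.7 -108.2 -103.1 -101.2]
```

Call:
{"method": "servo_tool", "body": {"deltas": [[[-8,0,0],[0,0,0]],[[-16,0,0],[0,0,0]],[[-23,0,0],[0,0,0]],[[-23,0,0],[0,0,0]],[[-16,0,0],[0,0,0]]]}}

```text
t: 8.82
ee_pos: [522.7, 80.0, 117.0]
orientation: [2.14, 2.299, -0.001]
ft_force: [0.4, -11.1, 8.0]
width: 0.5
grasp_force: 6.0
```

Call:
{"method": "servo_tool", "body": {"deltas": [[[3,0,0],[0,0,0]],[[5,0,0],[0,0,0]]]}}

```text
t: 8.98
ee_pos: [522.7, 85.2, 117.7]
orientation: [2.136, 2.3, -0.002]
ft_force: [-0.3, -12.6, 8.8]
width: 0.3
grasp_force: 5.9
```

Call:
{"method": "servo_tool", "body": {"deltas": [[[1.5,0,0],[0,0,0]],[[3,0,0],[0,0,0]]]}}

```text
t: 9.15
ee_pos: [522.8, 87.9, 117.8]
orientation: [2.136, 2.3, -0.001]
ft_force: [0.8, -15.8, 3.9]
width: 0.2
grasp_force: 7.8
```

```bash
python3 m.py
```

```text
pad 0.28 [741.    9.3  23.4] [-47.4 132.9]
end_rail 0.61 [ 554.8 -103.8   38.6] [-114.9  -95.5]
pad y [-152.6 -138.2 -122.6 -114.7 -106.3 -102.9 -100.3]
```

Call:
{"method": "servo_tool", "body": {"deltas": [[[0,0,0],[0,0,0]]]}}

```text
t: 9.38
ee_pos: [522.8, 88.2, 117.7]
orientation: [2.136, 2.3, -0.001]
ft_force: [0.6, -10.8, 6.1]
width: 0.5
grasp_force: 5.2
```

Run:
```python
from h import *
s=get_image("scene")["frame"][190:265,255:330];g=get_image("side")["frame"][215:290,275:350]
a=np.hstack([cv2.resize(x,(400,400),interpolation=cv2.INTER_CUBIC) for x in(s,g)]);cv2.imwrite("pics/s5.png",cv2.convertScaleAbs(a,alpha=2))
```

```text
(no output)
```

View pics/s5.png

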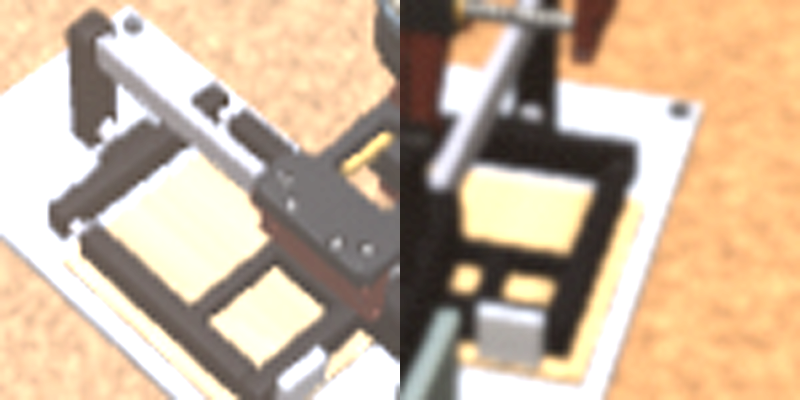

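The pad has reached the rail at about (105,130), and the gap at the dowels (75,228) and (222,105) is still open. I'll continue slowly.

Call:
{"method": "servo_tool", "body": {"deltas": [[[1.5,0,0],[0,0,0]],[[3,0,0],[0,0,0]],[[4,0,0],[0,0,0]],[[4,0,0],[0,0,0]]]}}

```text
t: 9.82
ee_pos: [522.7, 91.9, 117.9]
orientation: [2.136, 2.3, -0.001]
ft_force: [-2.8, -12.2, 7.3]
width: 0.6
grasp_force: 6.0
```

Call:
{"method": "servo_tool", "body": {"deltas": [[[1.5,0,0],[0,0,0]],[[3,0,0],[0,0,0]],[[4,0,0],[0,0,0]],[[4,0,0],[0,0,0]]]}}

```text
t: 10.15
ee_pos: [522.5, 95.8, 117.9]
orientation: [2.135, 2.3, -0.001]
ft_force: [1.4, -13.2, 7.3]
width: 0.3
grasp_force: 6.6
```

Stroke 4.

Call:
{"method": "servo_tool", "body": {"deltas": [[[-8,0,0],[0,0,0]],[[-16,0,0],[0,0,0]],[[-23,0,0],[0,0,0]],[[-23,0,0],[0,0,0]],[[-17,0,0],[0,0,0]]]}}

```text
t: 10.57
ee_pos: [522.7, 79.3, 116.9]
orientation: [-2.14, -2.3, 0.001]
ft_force: [0.2, -6.5, 3.7]
width: 0.3
grasp_force: 3.1
```

Run:
```python
from h import *
s=get_image("scene")["frame"][190:265,255:330];g=get_image("side")["frame"][215:290,275:350]
a=np.hstack([cv2.resize(x,(400,400),interpolation=cv2.INTER_CUBIC) for x in(s,g)]);cv2.imwrite("pics/s6.png",cv2.convertScaleAbs(a,alpha=2))
```

```text
(no output)
```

View pics/s6.png

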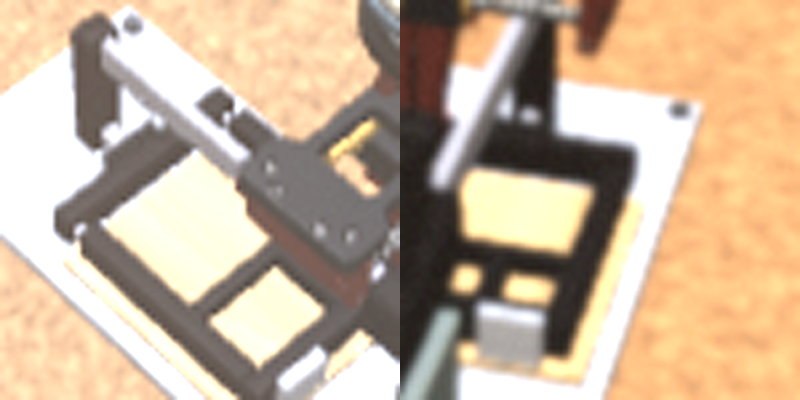

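The gap at the dowels (78,230) is now only a few mm. Stroke 4 goes in small steps with settled readings.

Call:
{"method": "servo_tool", "body": {"deltas": [[[1.5,0,0],[0,0,0]],[[3,0,0],[0,0,0]],[[3,0,0],[0,0,0]]]}}

```text
t: 10.92
ee_pos: [522.7, 82.2, 117.5]
orientation: [2.136, 2.301, -0.002]
ft_force: [-1.0, -10.1, 5.9]
width: 0.7
grasp_force: 5.2
```

Call:
{"method": "servo_tool", "body": {"deltas": [[[1,0,0],[0,0,0]],[[2,0,0],[0,0,0]],[[2,0,0],[0,0,0]]]}}

```text
t: 11.17
ee_pos: [522.7, 83.8, 117.7]
orientation: [2.136, 2.301, -0.002]
ft_force: [-2.1, -13.1, 8.9]
width: 0.6
grasp_force: 6.3
```

Call:
{"method": "servo_tool", "body": {"deltas": [[[1,0,0],[0,0,0]],[[2,0,0],[0,0,0]],[[2,0,0],[0,0,0]]]}}

```text
t: 11.42
ee_pos: [522.7, 85.8, 117.8]
orientation: [2.136, 2.3, -0.002]
ft_force: [0.1, -14.3, 5.4]
width: 0.2
grasp_force: 6.9
```

Call:
{"method": "servo_tool", "body": {"deltas": [[[0.7,0,0],[0,0,0]],[[1.5,0,0],[0,0,0]],[[1.5,0,0],[0,0,0]]]}}

```text
t: 11.67
ee_pos: [522.7, 87.2, 117.8]
orientation: [2.136, 2.3, -0.002]
ft_force: [-1.1, -12.2, 8.2]
width: 0.3
grasp_force: 6.0
```

Call:
{"method": "servo_tool", "body": {"deltas": [[[0.7,0,0],[0,0,0]],[[1.5,0,0],[0,0,0]],[[1.5,0,0],[0,0,0]]]}}

```text
t: 11.92
ee_pos: [522.7, 88.7, 117.9]
orientation: [2.136, 2.3, -0.001]
ft_force: [-0.2, -12.6, 7.6]
width: 0.4
grasp_force: 6.3
```

Call:
{"method": "servo_tool", "body": {"deltas": [[[0.7,0,0],[0,0,0]],[[1.5,0,0],[0,0,0]],[[1.5,0,0],[0,0,0]]]}}

```text
t: 12.17
ee_pos: [522.7, 89.9, 117.9]
orientation: [2.135, 2.3, -0.002]
ft_force: [0.4, -15.4, 9.3]
width: 0.5
grasp_force: 7.5
```

Call:
{"method": "servo_tool", "body": {"deltas": [[[0.5,0,0],[0,0,0]],[[1,0,0],[0,0,0]],[[1,0,0],[0,0,0]]]}}

```text
t: 12.42
ee_pos: [522.6, 91.2, 117.9]
orientation: [2.136, 2.3, -0.001]
ft_force: [-0.1, -13.1, 8.1]
width: 0.6
grasp_force: 6.4
```

Call:
{"method": "servo_tool", "body": {"deltas": [[[0.5,0,0],[0,0,0]],[[1,0,0],[0,0,0]],[[1,0,0],[0,0,0]]]}}

```text
t: 12.67
ee_pos: [522.5, 92.2, 117.9]
orientation: [2.136, 2.3, -0.001]
ft_force: [0.1, -12.3, 8.7]
width: 0.6
grasp_force: 6.4
```

Call:
{"method": "servo_tool", "body": {"deltas": [[[0.7,0,0],[0,0,0]],[[1.5,0,0],[0,0,0]],[[1.5,0,0],[0,0,0]]]}}

```text
t: 12.92
ee_pos: [522.4, 93.3, 117.9]
orientation: [2.135, 2.3, -0.002]
ft_force: [0.3, -15.9, 8.9]
width: 0.6
grasp_force: 7.6
```

Call:
{"method": "servo_tool", "body": {"deltas": [[[0.5,0,0],[0,0,0]],[[1,0,0],[0,0,0]],[[1,0,0],[0,0,0]]]}}

```text
t: 13.17
ee_pos: [522.7, 94.7, 117.9]
orientation: [2.135, 2.3, -0.0]
ft_force: [1.0, -12.7, 7.6]
width: 0.3
grasp_force: 6.5
```

Call:
{"method": "servo_tool", "body": {"deltas": [[[0.6,0,0],[0,0,0]],[[1.3,0,0],[0,0,0]],[[1.3,0,0],[0,0,0]]]}}

```text
t: 13.42
ee_pos: [522.6, 95.6, 117.9]
orientation: [2.135, 2.3, -0.001]
ft_force: [1.5, -15.6, 7.2]
width: 0.2
grasp_force: 7.8
```

Run:
```python
from h import *
s=get_image("scene")["frame"][195:255,255:315];g=get_image("side")["frame"][225:265,290:350]
a=np.hstack([cv2.resize(s,(400,400),interpolation=cv2.INTER_CUBIC),cv2.resize(g,(400,400),interpolation=cv2.INTER_CUBIC)]);cv2.imwrite("pics/s7.png",cv2.convertScaleAbs(a,alpha=2))
```

View pics/s7.png

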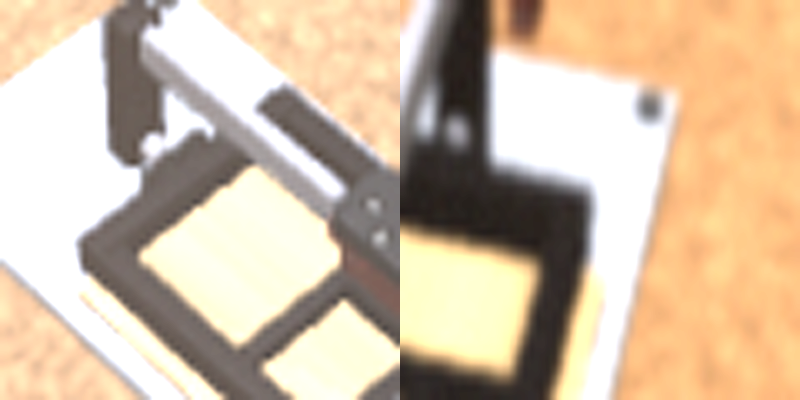

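The rail now looks home: no gap shows at the frame corner (85,240). One more stroke is needed to press firmly, in small steps.

Call:
{"method": "servo_tool", "body": {"deltas": [[[-8,0,0],[0,0,0]],[[-16,0,0],[0,0,0]],[[-23,0,0],[0,0,0]],[[-23,0,0],[0,0,0]],[[-19,0,0],[0,0,0]]]}}

```text
t: 13.93
ee_pos: [522.7, 78.0, 116.9]
orientation: [-2.14, -2.3, 0.0]
ft_force: [-0.0, -4.2, 3.9]
width: 0.1
grasp_force: 3.0
```

Call:
{"method": "servo_tool", "body": {"deltas": [[[0.7,0,0],[0,0,0]],[[1.5,0,0],[0,0,0]],[[1.5,0,0],[0,0,0]]]}}

```text
t: 14.18
ee_pos: [522.7, 79.5, 117.2]
orientation: [2.137, 2.302, -0.001]
ft_force: [-1.0, -5.8, 3.2]
width: 0.5
grasp_force: 3.4
```

Call:
{"method": "servo_tool", "body": {"deltas": [[[0.5,0,0],[0,0,0]],[[1,0,0],[0,0,0]],[[1,0,0],[0,0,0]]]}}

```text
t: 14.43
ee_pos: [522.7, 80.1, 117.3]
orientation: [2.137, 2.301, -0.002]
ft_force: [0.1, -8.7, 5.7]
width: 0.5
grasp_force: 4.6
```

Call:
{"method": "servo_tool", "body": {"deltas": [[[0.5,0,0],[0,0,0]],[[1,0,0],[0,0,0]],[[1,0,0],[0,0,0]]]}}

```text
t: 14.68
ee_pos: [522.7, 80.7, 117.5]
orientation: [2.136, 2.301, -0.003]
ft_force: [-1.3, -11.1, 6.3]
width: 0.5
grasp_force: 5.7
```

Call:
{"method": "servo_tool", "body": {"deltas": [[[0.5,0,0],[0,0,0]],[[1,0,0],[0,0,0]],[[1,0,0],[0,0,0]]]}}

```text
t: 14.93
ee_pos: [522.7, 81.5, 117.7]
orientation: [2.136, 2.301, -0.003]
ft_force: [-2.1, -12.4, 9.1]
width: 0.3
grasp_force: 6.2
```

Call:
{"method": "servo_tool", "body": {"deltas": [[[0.5,0,0],[0,0,0]],[[1,0,0],[0,0,0]],[[1,0,0],[0,0,0]]]}}

```text
t: 15.18
ee_pos: [522.8, 82.2, 117.7]
orientation: [2.136, 2.301, -0.003]
ft_force: [0.2, -14.7, 7.5]
width: 0.3
grasp_force: 7.4
```

Call:
{"method": "servo_tool", "body": {"deltas": [[[0.5,0,0],[0,0,0]],[[1,0,0],[0,0,0]],[[1,0,0],[0,0,0]]]}}

```text
t: 15.43
ee_pos: [522.7, 82.7, 117.8]
orientation: [2.135, 2.301, -0.004]
ft_force: [-0.4, -17.3, 9.0]
width: 0.3
grasp_force: 8.4
```

Call:
{"method": "servo_tool", "body": {"deltas": [[[0.5,0,0],[0,0,0]],[[1,0,0],[0,0,0]],[[1,0,0],[0,0,0]]]}}

```text
t: 15.68
ee_pos: [522.7, 83.4, 117.8]
orientation: [2.135, 2.3, -0.004]
ft_force: [-0.9, -18.5, 9.9]
width: 0.5
grasp_force: 9.6
```

Call:
{"method": "servo_tool", "body": {"deltas": [[[0.3,0,0],[0,0,0]],[[0.6,0,0],[0,0,0]],[[0.6,0,0],[0,0,0]]]}}

```text
t: 15.93
ee_pos: [522.6, 83.8, 117.8]
orientation: [2.135, 2.3, -0.004]
ft_force: [-1.1, -20.1, 10.1]
width: 0.7
grasp_force: 9.8
```

Call:
{"method": "servo_tool", "body": {"deltas": [[[-10,0,0],[0,0,0]],[[-20,0,0],[0,0,0]],[[-28,0,0],[0,0,0]],[[-28,0,-15],[0,0,0]],[[-28,0,-40],[0,0,0]]]}}

```text
t: 16.35
ee_pos: [522.3, 58.0, 155.1]
orientation: [-2.137, -2.297, 0.006]
ft_force: [-0.0, 0.6, -0.4]
width: 0.0
grasp_force: 0.0
```

Call:
{"method": "servo_tool", "body": {"deltas": [[[0,0,-25],[0,0,0]],[[0,0,-45],[0,0,0]],[[25,0,-45],[0,0,0]],[[55,0,-45],[0,0,0]],[[85,0,-45],[0,0,0]]]}}

```text
t: 16.77
ee_pos: [518.3, 144.0, 202.6]
orientation: [2.141, 2.299, 0.002]
ft_force: [-0.2, -0.4, -0.1]
width: 0.1
grasp_force: 0.0
```

Call:
{"method": "servo_tool", "body": {"deltas": [[[25,0,0],[0,0,0]],[[47,0,0],[0,0,0]],[[47,0,0],[0,0,0]],[[47,0,0],[0,0,0]]]}}

```text
t: 17.1
ee_pos: [514.4, 190.9, 201.7]
orientation: [-2.136, -2.303, 0.0]
ft_force: [-1.1, 1.0, -0.1]
width: 0.3
grasp_force: 0.0
```

Run:
```python
from h import *
np.set_printoptions(precision=1,suppress=True)
o=ctrl.get_obs();print(o["ee_pos"],o["ft_force"])
for n in("side","wrist"):
    P=get_image(n)
    for r in finder.silhouettes("tab_top",P)[:1]:
        c=cloud(P,r["mask"]);print(n,r["score"],np.median(c,0),np.percentile(c,[2,98],axis=0).ravel())
    c=cloud(P,P["depth"]>0);e=o["ee_pos"];c=c[(abs(c[:,:2]-e[:2])<16).all(1)&(c[:,2]>150)&(c[:,2]<260)];print("tip z",np.percentile(c[:,2],[0,1,5]) if len(c) else None)
    c=c[c[:,2]<np.min(c[:,2])+25] if len(c) else c;print(c.min(0),c.max(0)) if len(c) else 0
```

```text
[514.4 190.9 201.7] [-1.1  1.  -0.1]
side 0.71 [ 761.3 -180.3   17.6] [ 693.  -323.6    2.5  804.8 -166.1   43.4]
tip z [228.6 229.3 229.7]
[505.  180.3 228.6] [523.7 204.3 253.1]
wrist 0.61 [514.7 193.  140.2] [502.1 181.2 138.1 527.  203.9 141.6]
tip z [225.2 227.3 229.6]
[504.9 182.8 225.2] [523.2 202.8 250.2]
```

Call:
{"method": "servo_tool", "body": {"deltas": [[[1.5,0,20],[0,0,0]],[[1.5,0,42],[0,0,0]],[[1.5,0,62],[0,0,0]],[[1.5,0,75],[0,0,0]],[[1.5,0,80],[0,0,0]]]}}

```text
t: 17.72
ee_pos: [513.4, 190.1, 120.0]
orientation: [-2.139, -2.298, 0.005]
ft_force: [-0.3, -0.3, 0.2]
width: 0.7
grasp_force: 0.0
```

Call:
{"method": "servo_tool", "body": {"deltas": [[[0,0,2],[0,0,0]],[[0,0,4],[0,0,0]],[[0,0,6],[0,0,0]],[[0,0,8],[0,0,0]],[[0,0,10],[0,0,0]]]}}

```text
t: 18.13
ee_pos: [515.3, 191.7, 113.0]
orientation: [2.138, 2.3, 0.003]
ft_force: [-0.7, -0.6, 7.7]
width: 0.2
grasp_force: 4.2
```

Call:
{"method": "servo_tool", "body": {"deltas": [[[0,0,2],[0,0,0]],[[0,0,4],[0,0,0]],[[0,0,5],[0,0,0]],[[0,0,6],[0,0,0]]]}}

```text
t: 18.47
ee_pos: [515.5, 191.8, 107.2]
orientation: [2.138, 2.3, 0.003]
ft_force: [-2.6, -0.6, 16.0]
width: 0.5
grasp_force: 7.9
```

Call:
{"method": "servo_tool", "body": {"deltas": [[[0,0,1],[0,0,0]],[[0,0,2],[0,0,0]],[[0,0,2],[0,0,0]]]}}

```text
t: 18.72
ee_pos: [515.6, 192.0, 106.9]
orientation: [2.138, 2.3, 0.004]
ft_force: [-7.3, -0.5, 24.2]
width: 0.2
grasp_force: 12.0
```

At its stop (24 N). I'll hold about 1.3 s.

Call:
{"method": "servo_tool", "body": {"deltas": [[[0,0,0],[0,0,0]],[[0,0,0],[0,0,0]],[[0,0,0],[0,0,0]],[[0,0,0],[0,0,0]],[[0,0,0],[0,0,0]]]}}

```text
t: 19.13
ee_pos: [515.7, 192.0, 106.9]
orientation: [2.138, 2.3, 0.004]
ft_force: [-6.4, -2.0, 23.3]
width: 0.3
grasp_force: 11.8
```

Call:
{"method": "servo_tool", "body": {"deltas": [[[0,0,0],[0,0,0]],[[0,0,0],[0,0,0]],[[0,0,0],[0,0,0]],[[0,0,0],[0,0,0]],[[0,0,0],[0,0,0]]]}}

```text
t: 19.55
ee_pos: [515.6, 192.0, 106.9]
orientation: [2.138, 2.3, 0.004]
ft_force: [-6.5, -2.1, 23.7]
width: 0.4
grasp_force: 11.8
```

Call:
{"method": "servo_tool", "body": {"deltas": [[[0,0,0],[0,0,0]],[[0,0,0],[0,0,0]],[[0,0,0],[0,0,0]],[[0,0,0],[0,0,0]],[[0,0,0],[0,0,0]]]}}

```text
t: 19.97
ee_pos: [515.6, 192.0, 106.9]
orientation: [2.138, 2.3, 0.004]
ft_force: [-6.8, -1.7, 23.5]
width: 0.6
grasp_force: 11.8
```

```bash
cat >> m.py <<'E'
P=get_image("side");print(ctrl.get_obs()["ft_force"])
for q in("pad","end_rail"):
    for r in finder.silhouettes(q,P)[:1]:
        c=cloud(P,r["mask"]);c=c[(c[:,2]<60)&(c[:,2]>15)];print(q,round(r["score"],2),np.median(c,0),np.percentile(c[:,1],[2,98]))
E
python3 m.py
```

```text
pad 0.46 [ 539.3 -136.    37.5] [-144.6 -133.4]
end_rail 0.61 [546.4 -92.7  39.5] [-104.1  -86. ]
pad y [-168.3 -156.8 -142.5 -134.6  -96.6  -92.3  -90.6]
[-5.9 -2.7 23.3]
  return _methods._mean(a, axis=axis, dtype=dtype,
  ret = um.true_divide(
Traceback (most recent call last):
  File "m.py", line 13, in <module>
    c=cloud(P,r["mask"]);c=c[(c[:,2]<60)&(c[:,2]>15)];print(q,round(r["score"],2),np.median(c,0),np.percentile(c[:,1],[2,98]))
                                                                                                 ~~~~~~~~~~~~~^^^^^^^^^^^^^^^
IndexError: index -1 is out of bounds for axis 0 with size 0
```

The pad is back at its start (y -136) and the rail has moved about 11 mm to home. I'll lift off and hand in.

Call:
{"method": "servo_tool", "body": {"deltas": [[[0,0,-8],[0,0,0]],[[0,0,-20],[0,0,0]],[[0,0,-45],[0,0,0]],[[0,0,-75],[0,0,0]],[[0,0,-90],[0,0,0]]]}}

```text
t: 20.63
ee_pos: [515.8, 192.0, 197.4]
orientation: [2.138, 2.3, 0.005]
ft_force: [-0.1, 0.1, -0.5]
width: 0.5
grasp_force: 0.0
```

Call:
{"method": "servo_tool", "body": {"deltas": [[[0,0,0],[0,0,0]],[[0,0,0],[0,0,0]],[[0,0,0],[0,0,0]]]}}

```text
t: 20.88
ee_pos: [513.9, 191.3, 193.2]
orientation: [-2.138, -2.301, 0.002]
ft_force: [-0.5, 0.0, -0.2]
width: 0.5
grasp_force: 0.0
```

Run:
```python
from h import *
print(ctrl.get_obs()["ft_force"]);P=get_image("scene")
for q in("pad","end_rail"):
    for r in finder.silhouettes(q,P)[:1]: print(q,np.median(cloud(P,r["mask"]),0))
print(close_job())
```

```text
[-0.47007915  0.02630371 -0.22204384]
end_rail [547.20996584 -92.55581512  39.59713473]
the job is handed in; nothing more can be done
None
```

I handed the job in at about 21 s: the rail looks fully home after five strokes, I stopped squeezing at about 20 N on the trigger, and the release tab sprang the jaw back to its start with the rail staying put.

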